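Dial the pill dispenser to the marked day the short way and release the dose

TASK

Set the round pill dispenser to the marked day: press its bar knob down gently until it comes free of its lock, never forcing it against the lock or hard against its bottom stop, turn it the shorter way round until the pointer stands at the tall post on the rim, and let the knob spring back up so that it locks there. Then press the release key in front of the drum all the way down and let it go. Leave the other things on the ledge where they are.

Things in the scene. Friction and masses are not known exactly. Their poses are not given: they have to be found in the camera images.
- hub (a point): centre of the flat top (deck) of the pill dispenser, on the axis of its knob. The dispenser is a fixed white drum, 170 mm across and 55 mm high, with a 60 mm wide, 40 mm high tongue in front. x points from the hub away from the tongue, z up. The knob: a flat pointer disc (68 mm across, 4 mm thick, on the deck) with a nose ending 57 mm from the axis, and a push bar above it that turns with it
- bar (a point): on the knob's axis, 40 mm above the deck: the centre of the push bar when it is fully up (this point turns with the bar but does not go down with it; x = along the bar = pointer direction). Bar 54 mm long, 12 mm wide, from 27 to 53 mm above the deck when up, on a flange 48 mm across and 4 mm thick. A spring holds it up: 4 N to start moving it, 0.3 N more per mm, at most 9.5 N
- lock (a point): on the axis, 20 mm under the deck: the hidden lock. At each day position teeth lock the bar when it is up. It comes free 3 to 15 mm down; how far differs per dispenser and is not given. A hard stop lies 1.8 mm below that point (5 to 17 mm down), felt as a sharp rise over the spring's force; between the two it turns lightly. Let go between two days it stays down on a tooth, just below that point
- selector (a joint): angle of the pointer (rad), anticlockwise seen from above, from the x axis of hub; continuous, no end stop; starts near 3.14, locked, pointing to the tongue. It can rattle by 4 degrees when locked. Let go within 4 degrees of a day position, the bar springs up into the lock there. More than 14 N on the stop (besides the spring's force), or wrenching against the teeth with more than 14 N, damages it
- pointer (a point): point in line with the pointer, 66 mm from the axis (on the circle of the day marks) and 2 mm above the deck; its x axis is the pointer's direction
- post_top (a point): centre of the top of the tall post, the marked day: a round white post 10 mm across and 16 mm high on the deck, at any of the eight day positions but the one towards the tongue; it is fixed. Studs and post are of the same plastic
- release_top (a point): centre of the top of the release key: round white push key 28 mm across on the tongue, 105 mm in front of the axis, its top 22 mm above the tongue (62 mm above the ledge); it springs back. Pressing it while the pointer is not at the post would release the wrong dose
- release (a joint): how far the release key is pressed (m): 0 = up, 0.006 = fully down, which takes 5 N
- pill_bottle: bystander: amber pill bottle with a twist cap, 38 mm across, 75 mm high; origin at the centre of its underside
- glass_jar: bystander: round glass jar with aluminium lid, 52 mm across, 42 mm high; origin at the centre of its underside
- nail_file: bystander: steel nail file lying flat, 132 mm long along its x axis, 5 mm high; origin near its middle, underneath
- toothbrush: bystander: short green toothbrush lying bristles up, 126 mm long along its x axis, 16 mm high; origin near its middle, underneath
- dispenser: the dispenser's drum itself: origin at the centre of its underside, axes as those of hub. Eight day positions lie every 45 degrees on a circle of 66 mm radius on the deck, the first on the x axis; each has a round mark 10 mm across: seven low studs (3 mm high) and one tall post
Mind the look-alikes: they are no part of the job. Of the things that look like the dispenser, take the one that is farthest to the robot's left at the start.

How it is judged:
By the outcome, as a careful person would: the job done as asked, in the order asked, and still so for the second after the job is handed in, with the robot touching nothing.
It also fails if it takes over 72 s, if anything falls off the work surface, if the arm or the gripper's body presses on something with over 40 N, if the wrist force passes 120 N, or if a joint passes its speed limit or range.

ROBOT

A 6-joint arm with a two-finger parallel gripper is mounted at the origin on the work surface. World frame = base frame: x ahead of the robot, y to its left, z up, the work surface at z = 0. Lengths are in m, angles in degrees, forces in N, time in s.
With the tool pointing down it reaches from about 0.4 to 0.825 m from the base axis. Payload 7 kg.
Tool frame: the origin (TCP) lies on the centre line of the jaws, within the pads' length; the fingertips stand 11 mm ahead of it and the grasp point (between the pads) lies 8 mm behind it; z points along the fingers, y is the direction in which the jaws open and shut (so a half turn about z gives the same grasp; the last joint's range is limited). The gripper opens to 88 mm and grips with 3 to 60 N. Pads are 19 mm wide; open, the fingers measure 130 mm over their backs; the gripper's body (78 mm by 193 mm) begins 47 mm behind the grasp point.
Start: joints at [88.127, 20.546, 0.682, 0, -70.136, -16.507], TCP at [0.213, 0.641, 0.238] pointing down, gripper open.
Joint ranges: [-176.03, 176.03], [-82.01, 121.73], [-58.28, 71.71], [-173.87, 95.51], [-174.79, -0.11], [-173.66, 173.66]. Speed limits (degrees/s): [136.94, 136.94, 172.46, 180, 180, 180].

INTERFACE

Orientations are given as [roll, pitch, yaw] about the fixed x, y, z axes, in that order (R = Rz(yaw) Ry(pitch) Rx(roll)).
In Python, from plant import ctrl, cams, order gives the robot as it stands.
- The arm moves only by the tool jog_arm, never from a script. Its argument "motion" is a list of rows, each an object with "offset": the shift along the tool's x, y, z in mm, a list of three; "roll": the turn about the tool's z in rad; "hand": the finger opening in mm, from 0 to 87.6. A call has 1 to 20 rows; each row is the pose to reach, as a shift and turn from the pose commanded when the call began, along the tool's axes at that moment; what a row does not reach only later rows make up. A row lasts 1/12 s, in which the tool goes at most 41.7 mm and 7.16 degrees, less where a joint would pass 70% of its speed; a pose out of reach is approached as far as the arm can. A call with a gripper value outside its range is refused whole. The fingers move at their own pace and stop on an object; the grip force is fixed at half the most. Time passes only in rows, so rows that repeat a pose let the fingers close. It gives the time, the measured TCP pose, the force and the opening at its end, in the units of the state.
- ctrl.get_obs(): the state, without advancing time (a new reading comes with each control period).
- cams.snapshot(name): name is "side" or "top"; returns a dict with "img" (420x560x3 uint8, red, green, blue), "K" (3x3 intrinsics, pixels), "cam_to_world" (4x4, takes a point from camera to world coordinates). Camera axes: x right, y down, z forward; pixel columns grow to the right and rows downward; lengths in m; the calibration is good to about 2 mm. A picture is of the moment at which its call begins. There is no depth.
- order.close_job(): hands the job in, once; it reports no verdict.
The state is a dict: "clock": time; "joint_pos": joint angles; "qvel": joint speeds; "tau": joint torques, N m; "tool_pos": TCP position; "orientation": TCP orientation; "force": force on the tool from outside, world axes, zero at the start; "moment": the same for the moment, N m; "opening": finger opening in m.
Only numpy, scipy, OpenCV 4.12 (cv2) and the standard library are available. Lean on these libraries where they do the work, as an engineer would, in place of code of your own. Each camera call takes 0.05 s, during which the arm holds its last target. There are 200 camera calls.

## Working session

There is one attempt and no reset: what is moved stays moved. The work goes in short steps, Python scripts to look and compute and a tool call to move; the robot and the scene stay as the last step left them, time stands still between calls to the robot, and variables do not carry over. Pictures are saved under pics/ and viewed, about 8 in all and at most 12, crops included, and the job is handed in when it is done.

Besides the shell and the picture viewer there is one more tool, called after "Emit:" as name([rows], argument=value, ...), one row to a line, values as JSON. jog_arm: Moves the arm, as the interface text tells. Its arguments: {"type":"object","properties":{"motion":{"type":"array"}},"required":["motion"]}

```bash
mkdir -p pics
cat > h.py <<'E'
import numpy as np, cv2
from plant import ctrl, cams, order
def snap(n,f):
    s=cams.snapshot(n); cv2.imwrite(f,s["img"][:,:,::-1]); np.savez(f[:-4]+'.npz',**s); return s
def ray(s,u,v,z):
    K,T=s["K"],s["cam_to_world"]; d=T[:3,:3]@np.linalg.inv(K)@[u,v,1]; o=T[:3,3]; return o+d*(z-o[2])/d[2]
def proj(s,p):
    K,T=s["K"],s["cam_to_world"]; c=K@(T[:3,:3].T@(np.array(p)-T[:3,3])); return c[:2]/c[2]
E
python3 - <<'E'
from h import *
a=snap("top","pics/t0.png"); b=snap("side","pics/s0.png")
print(ctrl.get_obs())
for s in(a,b): print(s["K"],s["cam_to_world"])
E
```

```text
{'clock': 0.1, 'joint_pos': array([ 8.81264526e+01,  2.05875653e+01,  6.39510726e-01, -1.80908894e-02,
       -7.01355906e+01, -1.65060816e+01]), 'qvel': array([-0.00633952, -0.141501  ,  0.05280814,  0.05145577,  0.09295733,
       -0.01550433]), 'tau': array([-1.18322569e-03, -5.84160841e+01,  2.93751955e+01,  7.01562926e+00,
        1.01806229e-02, -5.27700149e-05]), 'tool_pos': array([0.21273399, 0.64016145, 0.23671631]), 'orientation': array([ 1.79914969e+02, -7.46061964e-03, -1.83857831e+01]), 'force': array([-1.18056582, -0.24081561,  0.57440512]), 'moment': array([-0.01445168, -0.01142049, -0.04673706]), 'opening': 0.08762297253809966}
[[520.85134808   0.         288.70689371]
 [  0.         520.85134808 208.37030301]
 [  0.           0.           1.        ]] [[ 0.02359026 -0.99877443  0.04351028  0.41918391]
 [-0.99962611 -0.02296377  0.01484292 -0.01232098]
 [-0.01382557 -0.04384416 -0.99894271  1.25106738]
 [ 0.          0.          0.          1.        ]]
[[384.74146292   0.         279.13610149]
 [  0.         384.74146292 210.86848849]
 [  0.           0.           1.        ]] [[-0.97834787 -0.15003997  0.14256037  0.38235349]
 [-0.20660591  0.66732493 -0.71553577  0.54586938]
 [ 0.01222488 -0.72949671 -0.68387507  0.64489267]
 [ 0.          0.          0.          1.        ]]
```

View pics/t0.png

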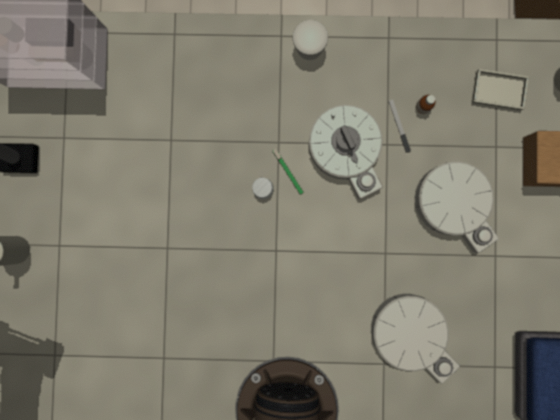

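View pics/s0.png

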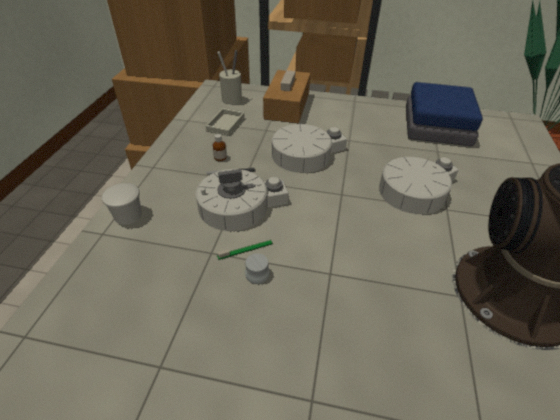

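Top view: three drums, at (346,141) with knob, key (366,182); (456,200); (411,333). Robot's left is image left, so the one at (346,141) is meant, and it alone has a knob. I'll confirm this and find the post in a crop.

Run:
```python
from h import *
a=np.load("pics/t0.npz"); b=np.load("pics/s0.npz")
A=cv2.resize(a["img"][95:205,295:395],None,fx=5,fy=5,interpolation=cv2.INTER_CUBIC)[:,:,::-1]
B=cv2.resize(b["img"][150:240,185:300],None,fx=2.6,fy=2.6,interpolation=cv2.INTER_CUBIC)[:,:,::-1]
c=np.zeros((550,800,3),np.uint8); c[:,:500]=A; c[:B.shape[0],500:500+B.shape[1]]=B
cv2.imwrite("pics/c0.png",c)
```

```text
(no output)
```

View pics/c0.png

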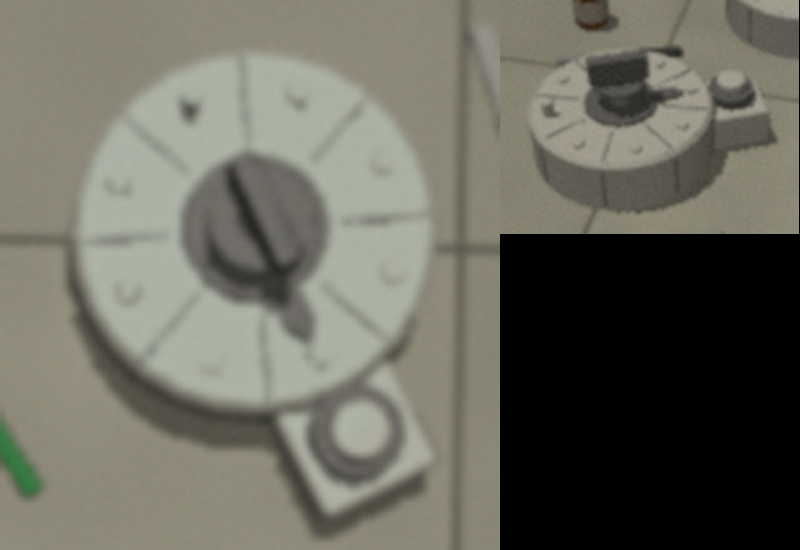

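The crop confirms it: the knobbed drum, tongue lower right, pointer to tongue. The object with the dark shade at crop (189,108), opposite the tongue, looks like the tall post. I'll fit the pose from the studs and overlay the model in both views to check.

```bash
cat > fit.py <<'E'
from h import *
from scipy.optimize import least_squares
a=np.load("pics/t0.npz"); b=np.load("pics/s0.npz")
def H(p,pt):
    c,s=np.cos(p[2]),np.sin(p[2]); x,y,z=pt; return [p[0]+c*x-s*y,p[1]+s*x+c*y,z]
st=np.array([(297,98),(383,163),(392,273),(318,360),(211,366),(128,293),(120,186)])/5+[294.6,94.6]
idx=[-1,-2,-3,-4,-5,-6,-7]
def P(k,z,r=.066): t=k*np.pi/4; return (r*np.cos(t),r*np.sin(t),z)
def res(p): return np.concatenate([proj(a,H(p,P(k,.058)))-u for k,u in zip(idx,st)])
p0=ray(a,345.6,140.8,.055); r=least_squares(res,[p0[0],p0[1],np.radians(19)],loss='soft_l1')
p=r.x
if __name__=="__main__":
    print(p,np.degrees(p[2]),np.abs(r.fun).max())
    def crop(s,x0,y0,w,h,f):
        I=cv2.resize(s["img"][y0:y0+h,x0:x0+w],None,fx=f,fy=f,interpolation=cv2.INTER_CUBIC)[:,:,::-1].copy(); J=I.copy()
        def pl(pts,col):
            q=np.array([(proj(s,H(p,t))+.5-[x0,y0])*f-.5 for t in pts]).astype(int); cv2.polylines(J,[q],True,col,1)
        T=np.linspace(0,2*np.pi,60)
        pl([(.085*np.cos(t),.085*np.sin(t),.055) for t in T],(0,0,255))
        for k in range(8): pl([(P(k,0)[0]+.005*np.cos(t),P(k,0)[1]+.005*np.sin(t),.055+(.016 if k==0 else .003)) for t in T],(255,0,0) if k else (0,160,0))
        pl([(i*.027,j*.006,.108) for i,j in((1,1),(1,-1),(-1,-1),(-1,1))],(0,255,255))
        pl([(-.105+.014*np.cos(t),.014*np.sin(t),.062) for t in T],(255,0,255))
        return I,J
    I,J=crop(a,300,95,90,110,4); I2,J2=crop(b,190,155,105,75,4)
    c=np.zeros((600,800,3),np.uint8); c[:440,:360]=J; c[:300,375:795]=J2; c[300:600,375:795]=I2
    cv2.imwrite("pics/o0.png",c)
E
python3 fit.py
```

```text
[ 0.630273   -0.12180216  0.49168272] 28.171344832980843 0.5949165118821469
```

View pics/o0.png

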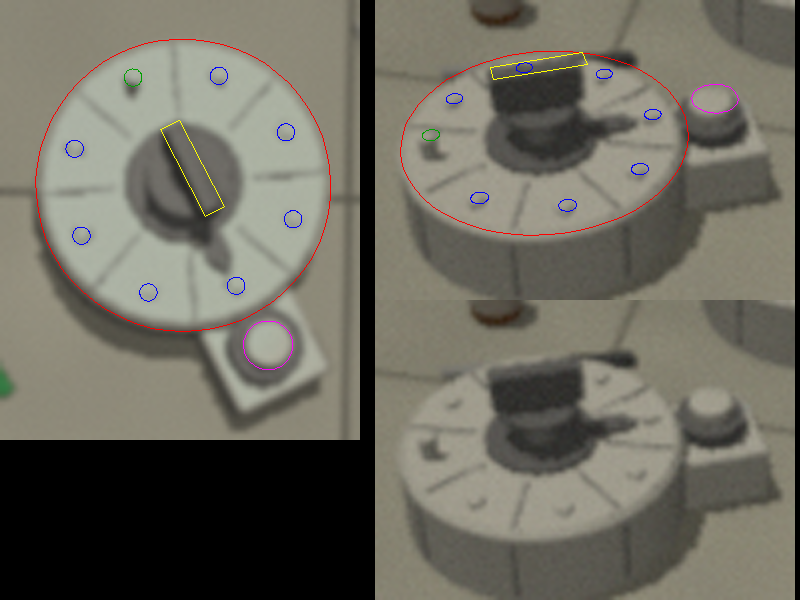

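The overlay fits: hub (0.630,-0.122), yaw 28.2°, and the post is at k=0 (side view (433,450) stands clearly taller than the studs), i.e. about 180° away. The pointer looks slightly off the tongue line, which decides the shorter way, so I'll check its angle while approaching.

Run:
```python
from fit import *
f=8;x0,y0=315,110
I=cv2.resize(a["img"][y0:y0+60,x0:x0+50],None,fx=f,fy=f,interpolation=cv2.INTER_CUBIC)[:,:,::-1].copy();J=I.copy()
def q(pt): return tuple(((proj(a,H(p,pt))+.5-[x0,y0])*f-.5).astype(int))
for d,c in((176,(0,0,255)),(180,(0,255,0)),(184,(255,0,0))):
    t=np.radians(d); C,S=np.cos(t),np.sin(t)
    cv2.line(J,q((.034*C,.034*S,.059)),q((.075*C,.075*S,.059)),c,1)
    pl=np.array([q((C*u-S*v,S*u+C*v,.108)) for u,v in((.027,.006),(.027,-.006),(-.027,-.006),(-.027,.006))]); cv2.polylines(J,[pl],True,c,1)
cv2.imwrite("pics/o1.png",np.hstack([I,J]))
hub=p[:2]; yaw=np.degrees(p[2])
print("key",H(p,(-.105,0,.062)))
o=ctrl.get_obs();tp=o["tool_pos"]; y=np.radians(o["orientation"][2]); d=np.array([hub[0],hub[1],.16])-tp
tx=np.array([np.cos(y),np.sin(y),0]);ty=np.array([np.sin(y),-np.cos(y),0]); print("offset mm",d@tx*1e3,d@ty*1e3,-d[2]*1e3)
```

```text
key [np.float64(0.5377113355024788), np.float64(-0.17137370833219934), 0.062]
offset mm 636.5591111474541 591.3711743342901 76.716308732488
```

View pics/o1.png

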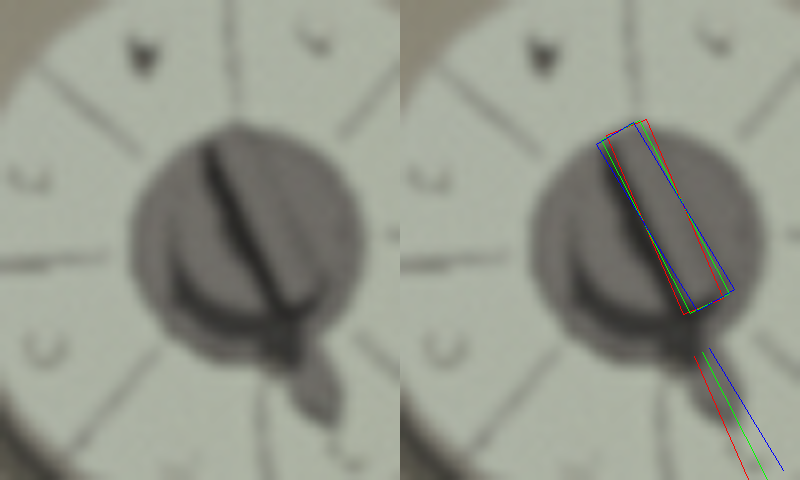

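The nose tip at (330,428) and the bar edges both give a pointer angle of about 177–178°. Clockwise is therefore the shorter way. Moving above the knob with jaws across the bar.

Emit:
jog_arm([
  {"offset":[636,591,30],"roll":-0.775,"hand":50},
  {"offset":[636,591,30],"roll":-0.775,"hand":50},
  {"offset":[636,591,30],"roll":-0.775,"hand":50},
  {"offset":[636,591,30],"roll":-0.775,"hand":50},
  {"offset":[636,591,30],"roll":-0.775,"hand":50},
  {"offset":[636,591,30],"roll":-0.775,"hand":50},
  {"offset":[636,591,30],"roll":-0.775,"hand":50},
  {"offset":[636,591,30],"roll":-0.775,"hand":50},
  {"offset":[636,591,30],"roll":-0.775,"hand":50},
  {"offset":[636,591,30],"roll":-0.775,"hand":50},
  {"offset":[636,591,30],"roll":-0.775,"hand":50},
  {"offset":[636,591,30],"roll":-0.775,"hand":50},
  {"offset":[636,591,30],"roll":-0.775,"hand":50},
  {"offset":[636,591,30],"roll":-0.775,"hand":50},
  {"offset":[636,591,30],"roll":-0.775,"hand":50},
  {"offset":[636,591,30],"roll":-0.775,"hand":50},
  {"offset":[636,591,30],"roll":-0.775,"hand":50},
  {"offset":[636,591,30],"roll":-0.775,"hand":50},
  {"offset":[636,591,30],"roll":-0.775,"hand":50},
  {"offset":[636,591,30],"roll":-0.775,"hand":50},
])

```text
clock: 1.77
tool_pos: [0.6135, -0.092, 0.2084]
orientation: [-180.0, 0.0, 26.0]
force: [1.1, 2.0, -0.1]
opening: 0.0499
```

Emit:
jog_arm([
  {"offset":[0,0,0],"roll":0,"hand":50},
  {"offset":[0,0,0],"roll":0,"hand":50},
  {"offset":[0,0,0],"roll":0,"hand":50},
])

```text
clock: 2.02
tool_pos: [0.6126, -0.0902, 0.208]
orientation: [-180.0, 0.1, 25.9]
force: [0.1, 0.8, -0.9]
opening: 0.0502
```

```bash
cat > off.py <<'E'
from fit import *
import sys
def off(target,yaw_t):
    o=ctrl.get_obs();tp=o["tool_pos"];y=np.radians(o["orientation"][2]);d=np.array(target)-tp
    print("at",tp,o["orientation"],"F",o["force"],"M",o["moment"],"q",o["joint_pos"].round(1))
    print("offset",1e3*d@[np.cos(y),np.sin(y),0],1e3*d@[np.sin(y),-np.cos(y),0],-1e3*d[2],"roll",-np.radians((yaw_t-o["orientation"][2]+180)%360-180))
E
python3 -c "
from off import *
off([p[0],p[1],.15],26)"
```

```text
at [ 0.61261794 -0.09023959  0.20800316] [-1.79961613e+02  7.37720361e-02  2.59465890e+01] F [ 0.05255703  0.75579676 -0.90350267] M [-0.01568916  0.00262666  0.03337425] q [  9.7  16.5  -9.1  -0.  -64.5 106.3]
offset 2.0657967870390346 36.10581667828143 58.00315768265263 roll -0.0009321976830009451
```

Emit:
jog_arm([
  {"offset":[2,36,58],"roll":0,"hand":50},
  {"offset":[2,36,58],"roll":0,"hand":50},
  {"offset":[2,36,58],"roll":0,"hand":50},
  {"offset":[2,36,58],"roll":0,"hand":50},
  {"offset":[2,36,58],"roll":0,"hand":50},
])

```text
clock: 2.43
tool_pos: [0.6309, -0.1202, 0.1519]
orientation: [180.0, -0.0, 26.1]
force: [-1.3, 0.1, 1.2]
opening: 0.0498
```

Run:
```python
from off import *
off([p[0],p[1],.096],26)
s=snap("side","pics/s1.png"); I=s["img"][80:230,150:320][:,:,::-1]
t=snap("top","pics/t1.png"); J=t["img"][85:205,295:395][:,:,::-1]
I=cv2.resize(I,None,fx=2.4,fy=2.4,interpolation=cv2.INTER_CUBIC);J=cv2.resize(J,None,fx=3.6,fy=3.6,interpolation=cv2.INTER_CUBIC)
c=np.zeros((440,800,3),np.uint8);c[:I.shape[0],:I.shape[1]]=I;c[:J.shape[0],420:420+J.shape[1]]=J
cv2.imwrite("pics/v1.png",c)
```

```text
at [ 0.63089364 -0.12021102  0.15187354] [ 1.79963031e+02 -4.54373231e-02  2.61068545e+01] F [-1.29041682  0.05480844  1.21093895] M [-0.10101254 -0.11443309 -0.01732283] q [  6.6  21.1 -10.2   0.  -58.6 109.5]
offset -1.2574989830698893 1.1556986191644967 55.87353665749367 roll 0.0018649635618143677
```

View pics/v1.png

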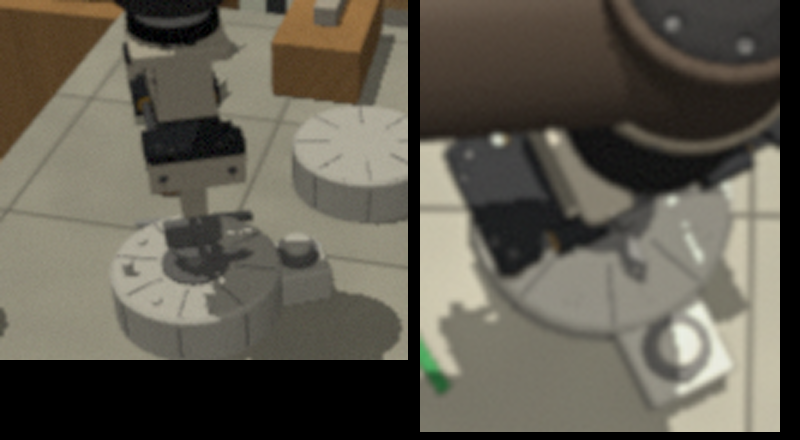

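Picture: the gripper is centred over the knob and jaws straddle the bar (side crop near (195,215)). Descending and closing in steps.

Emit:
jog_arm([
  {"offset":[-1,1,15],"roll":0,"hand":50},
  {"offset":[-1,1,30],"roll":0,"hand":50},
  {"offset":[-1,1,45],"roll":0,"hand":50},
  {"offset":[-1,1,54],"roll":0,"hand":50},
  {"offset":[-1,1,55],"roll":0,"hand":50},
  {"offset":[-1,1,55],"roll":0,"hand":50},
  {"offset":[-1,1,55],"roll":0,"hand":30},
  {"offset":[-1,1,55],"roll":0,"hand":22},
  {"offset":[-1,1,55],"roll":0,"hand":18},
  {"offset":[-1,1,55],"roll":0,"hand":18},
  {"offset":[-1,1,55],"roll":0,"hand":18},
])

```text
clock: 3.45
tool_pos: [0.6303, -0.1227, 0.0962]
orientation: [180.0, -0.0, 26.0]
force: [-0.2, 0.5, 0.3]
opening: 0.0228
```

Emit:
jog_arm([
  {"offset":[0,0,0],"roll":0,"hand":16},
  {"offset":[0,0,0],"roll":0,"hand":15},
  {"offset":[0,0,0],"roll":0,"hand":14},
  {"offset":[0,0,0],"roll":0,"hand":14},
])

```text
clock: 3.78
tool_pos: [0.6302, -0.1227, 0.0957]
orientation: [-180.0, 0.0, 26.0]
force: [0.2, -0.3, -0.9]
opening: 0.014
```

Emit:
jog_arm([
  {"offset":[0,0,0],"roll":0,"hand":12},
  {"offset":[0,0,0],"roll":0,"hand":11},
  {"offset":[0,0,0],"roll":0,"hand":5},
  {"offset":[0,0,0],"roll":0,"hand":0},
  {"offset":[0,0,0],"roll":0,"hand":0},
  {"offset":[0,0,0],"roll":0,"hand":0},
])

```text
clock: 4.28
tool_pos: [0.6304, -0.1232, 0.0958]
orientation: [180.0, -0.0, 26.0]
force: [2.6, -5.0, -1.8]
opening: 0.0118
```

```bash
python3 -c "
from off import *
off([p[0],p[1],.096],26);print(ctrl.get_obs()['opening'])"
```

```text
at [ 0.63043638 -0.12317083  0.09581751] [ 1.79963006e+02 -6.61496283e-03  2.60184959e+01] F [ 2.5533849  -4.95794249 -1.78762984] M [-1.96428923 -0.88904428  0.00368792] q [  6.3  24.2 -13.7   0.  -52.1 109.7]
offset 0.4535611525772925 -1.3016260538721571 -0.18248901176350085 roll 0.00032281505466628794
0.011849804250619496
```

The knob centre lies about 0.5 mm further along tool +y. I'll ease that and start pressing.

Emit:
jog_arm([
  {"offset":[0,0.5,0],"roll":0,"hand":0},
  {"offset":[0,0.5,0.5],"roll":0,"hand":0},
  {"offset":[0,0.5,1],"roll":0,"hand":0},
  {"offset":[0,0.5,1.5],"roll":0,"hand":0},
  {"offset":[0,0.5,2],"roll":0,"hand":0},
  {"offset":[0,0.5,2],"roll":0,"hand":0},
])

```text
clock: 4.78
tool_pos: [0.6305, -0.1232, 0.094]
orientation: [180.0, -0.0, 26.0]
force: [0.0, -3.5, 4.7]
opening: 0.0119
```

Emit:
jog_arm([
  {"offset":[0,0,0.5],"roll":0,"hand":0},
  {"offset":[0,0,1],"roll":0,"hand":0},
  {"offset":[0,0,1],"roll":0,"hand":0},
])

```text
clock: 5.03
tool_pos: [0.6305, -0.1232, 0.0929]
orientation: [180.0, -0.0, 26.0]
force: [-0.6, -3.7, 4.8]
opening: 0.0117
```

Emit:
jog_arm([
  {"offset":[0,0,0.5],"roll":0,"hand":0},
  {"offset":[0,0,1],"roll":0,"hand":0},
  {"offset":[0,0,1],"roll":0,"hand":0},
])

```text
clock: 5.28
tool_pos: [0.6305, -0.1232, 0.0918]
orientation: [180.0, -0.0, 26.0]
force: [-0.2, -4.1, 5.2]
opening: 0.0114
```

Emit:
jog_arm([
  {"offset":[-0.2,0.4,0.4],"roll":0,"hand":0},
  {"offset":[-0.2,0.4,0.8],"roll":0,"hand":0},
  {"offset":[-0.2,0.4,0.8],"roll":0,"hand":0},
])

```text
clock: 5.53
tool_pos: [0.6305, -0.1233, 0.091]
orientation: [-180.0, -0.0, 26.0]
force: [-0.3, -2.1, 6.1]
opening: 0.0118
```

Emit:
jog_arm([
  {"offset":[-0.2,0.2,0.4],"roll":0,"hand":0},
  {"offset":[-0.2,0.2,0.8],"roll":0,"hand":0},
  {"offset":[-0.2,0.2,0.8],"roll":0,"hand":0},
])

```text
clock: 5.78
tool_pos: [0.6305, -0.1233, 0.0903]
orientation: [-180.0, -0.0, 26.0]
force: [-0.8, -1.2, 5.8]
opening: 0.0119
```

Emit:
jog_arm([
  {"offset":[-0.2,0,0.4],"roll":0,"hand":0},
  {"offset":[-0.2,0,0.8],"roll":0,"hand":0},
  {"offset":[-0.2,0,0.8],"roll":0,"hand":0},
])

```text
clock: 6.03
tool_pos: [0.6305, -0.1233, 0.0896]
orientation: [-180.0, -0.1, 26.0]
force: [0.1, -0.8, 6.0]
opening: 0.0117
```

Emit:
jog_arm([
  {"offset":[0,0,0.4],"roll":0,"hand":0},
  {"offset":[0,0,0.8],"roll":0,"hand":0},
  {"offset":[0,0,0.8],"roll":0,"hand":0},
])

```text
clock: 6.28
tool_pos: [0.6305, -0.1233, 0.0888]
orientation: [-180.0, -0.1, 26.0]
force: [-0.4, -1.7, 5.9]
opening: 0.0116
```

Emit:
jog_arm([
  {"offset":[0,0,0.4],"roll":0,"hand":0},
  {"offset":[0,0,0.8],"roll":0,"hand":0},
  {"offset":[0,0,0.8],"roll":0,"hand":0},
])

```text
clock: 6.53
tool_pos: [0.6305, -0.1233, 0.088]
orientation: [-180.0, -0.1, 26.0]
force: [-0.5, -1.6, 6.9]
opening: 0.0121
```

Emit:
jog_arm([
  {"offset":[0,0,0.4],"roll":0,"hand":0},
  {"offset":[0,0,0.8],"roll":0,"hand":0},
  {"offset":[0,0,0.8],"roll":0,"hand":0},
])

```text
clock: 6.78
tool_pos: [0.6305, -0.1234, 0.0872]
orientation: [-180.0, -0.1, 26.0]
force: [-0.0, -1.0, 6.1]
opening: 0.0117
```

Emit:
jog_arm([
  {"offset":[0,0,0.4],"roll":0,"hand":0},
  {"offset":[0,0,0.8],"roll":0,"hand":0},
  {"offset":[0,0,0.8],"roll":0,"hand":0},
])

```text
clock: 7.03
tool_pos: [0.6305, -0.1234, 0.0865]
orientation: [-180.0, -0.1, 26.0]
force: [-0.8, -1.2, 6.9]
opening: 0.0114
```

Emit:
jog_arm([
  {"offset":[0,0,0.4],"roll":0,"hand":0},
  {"offset":[0,0,0.8],"roll":0,"hand":0},
  {"offset":[0,0,0.8],"roll":0,"hand":0},
])

```text
clock: 7.28
tool_pos: [0.6305, -0.1233, 0.0857]
orientation: [-180.0, -0.1, 26.0]
force: [-0.9, -0.8, 7.7]
opening: 0.012
```

Emit:
jog_arm([
  {"offset":[0,0,0.4],"roll":0,"hand":0},
  {"offset":[0,0,0.8],"roll":0,"hand":0},
  {"offset":[0,0,0.8],"roll":0,"hand":0},
])

```text
clock: 7.53
tool_pos: [0.6305, -0.1233, 0.0849]
orientation: [-180.0, -0.1, 26.0]
force: [-0.2, -0.9, 6.6]
opening: 0.0118
```

Emit:
jog_arm([
  {"offset":[0,0,0.4],"roll":0,"hand":0},
  {"offset":[0,0,0.8],"roll":0,"hand":0},
  {"offset":[0,0,0.8],"roll":0,"hand":0},
])

```text
clock: 7.78
tool_pos: [0.6305, -0.1233, 0.0842]
orientation: [-180.0, -0.1, 26.0]
force: [-1.3, -1.3, 7.6]
opening: 0.0117
```

Emit:
jog_arm([
  {"offset":[0,0,0.4],"roll":0,"hand":0},
  {"offset":[0,0,0.8],"roll":0,"hand":0},
  {"offset":[0,0,0.8],"roll":0,"hand":0},
])

```text
clock: 8.03
tool_pos: [0.6305, -0.1234, 0.0834]
orientation: [-180.0, -0.1, 26.0]
force: [-1.0, 0.5, 7.6]
opening: 0.0121
```

Emit:
jog_arm([
  {"offset":[0,0,0.4],"roll":0,"hand":0},
  {"offset":[0,0,0.8],"roll":0,"hand":0},
  {"offset":[0,0,0.8],"roll":0,"hand":0},
])

```text
clock: 8.28
tool_pos: [0.6305, -0.1234, 0.0827]
orientation: [-180.0, -0.1, 26.0]
force: [-1.3, -0.2, 7.8]
opening: 0.0114
```

Emit:
jog_arm([
  {"offset":[0,0,0.4],"roll":0,"hand":0},
  {"offset":[0,0,0.8],"roll":0,"hand":0},
  {"offset":[0,0,0.8],"roll":0,"hand":0},
])

```text
clock: 8.53
tool_pos: [0.6305, -0.1234, 0.0819]
orientation: [-180.0, -0.1, 26.0]
force: [-1.6, -0.4, 8.1]
opening: 0.0119
```

Emit:
jog_arm([
  {"offset":[0,0,0.4],"roll":0,"hand":0},
  {"offset":[0,0,0.8],"roll":0,"hand":0},
  {"offset":[0,0,0.8],"roll":0,"hand":0},
])

```text
clock: 8.78
tool_pos: [0.6306, -0.1233, 0.0814]
orientation: [180.0, -0.1, 26.0]
force: [-2.1, -1.1, 10.0]
opening: 0.0119
```

Emit:
jog_arm([
  {"offset":[0,0,0.3],"roll":0,"hand":0},
  {"offset":[0,0,0.3],"roll":0,"hand":0},
])

```text
clock: 8.95
tool_pos: [0.6306, -0.1234, 0.0813]
orientation: [180.0, -0.1, 26.1]
force: [-2.7, 0.1, 11.5]
opening: 0.0117
```

Stop felt gently (≈3 N over the spring) at TCP z≈0.0814. Backing up ~0.8 mm into the free band and testing a small clockwise turn.

Emit:
jog_arm([
  {"offset":[-0.3,0,-0.9],"roll":0,"hand":0},
  {"offset":[-0.3,0,-1.1],"roll":0,"hand":0},
  {"offset":[-0.3,0,-1.1],"roll":0.03,"hand":0},
  {"offset":[-0.3,0,-1.1],"roll":0.06,"hand":0},
  {"offset":[-0.3,0,-1.1],"roll":0.08,"hand":0},
  {"offset":[-0.3,0,-1.1],"roll":0.08,"hand":0},
])

```text
clock: 9.45
tool_pos: [0.6305, -0.1233, 0.082]
orientation: [-180.0, -0.1, 21.4]
force: [-0.2, -0.1, 8.4]
opening: 0.0117
```

```bash
python3 -c "
from off import *
off([p[0],p[1],.0822],28.2-180);print(ctrl.get_obs()['opening'])"
```

```text
at [ 0.63046372 -0.12325049  0.08200166] [-1.79991195e+02 -9.10820254e-02  2.13852807e+01] F [-0.24452114 -0.13835511  8.3748764 ] M [ 0.04472306  0.31796244 -0.05721743] q [  6.3  25.1 -14.4  -0.  -50.5 105.1]
offset 0.3505279516019871 -1.4181449091010208 -0.19834449085760764 roll 3.0226533639820614
0.011704837930739058
```

It turns freely (0.06 N·m). Continuing clockwise.

Emit:
jog_arm([
  {"offset":[0,0,0],"roll":0.1,"hand":0},
  {"offset":[0,0,0],"roll":0.2,"hand":0},
  {"offset":[0,0,0],"roll":0.3,"hand":0},
  {"offset":[0,0,0],"roll":0.4,"hand":0},
  {"offset":[0,0,0],"roll":0.5,"hand":0},
  {"offset":[0,0,0],"roll":0.6,"hand":0},
  {"offset":[0,0,0],"roll":0.7,"hand":0},
  {"offset":[0,0,0],"roll":0.8,"hand":0},
  {"offset":[0,0,0],"roll":0.8,"hand":0},
])

```text
clock: 10.2
tool_pos: [0.6305, -0.1222, 0.0818]
orientation: [-179.9, -0.0, -24.7]
force: [-1.6, 4.3, 8.0]
opening: 0.0121
```

Emit:
jog_arm([
  {"offset":[-0.4,-0.5,-0.2],"roll":0,"hand":0},
  {"offset":[-0.4,-0.5,-0.2],"roll":0.1,"hand":0},
  {"offset":[-0.4,-0.5,-0.2],"roll":0.2,"hand":0},
  {"offset":[-0.4,-0.5,-0.2],"roll":0.3,"hand":0},
  {"offset":[-0.4,-0.5,-0.2],"roll":0.4,"hand":0},
  {"offset":[-0.4,-0.5,-0.2],"roll":0.5,"hand":0},
  {"offset":[-0.4,-0.5,-0.2],"roll":0.6,"hand":0},
  {"offset":[-0.4,-0.5,-0.2],"roll":0.7,"hand":0},
  {"offset":[-0.4,-0.5,-0.2],"roll":0.8,"hand":0},
  {"offset":[-0.4,-0.5,-0.2],"roll":0.8,"hand":0},
])

```text
clock: 11.03
tool_pos: [0.6313, -0.1215, 0.0824]
orientation: [-179.8, 0.0, -70.6]
force: [1.4, 4.7, 7.8]
opening: 0.0118
```

Emit:
jog_arm([
  {"offset":[-0.7,-0.5,0.2],"roll":0,"hand":0},
  {"offset":[-0.7,-0.5,0.2],"roll":0.1,"hand":0},
  {"offset":[-0.7,-0.5,0.2],"roll":0.2,"hand":0},
  {"offset":[-0.7,-0.5,0.2],"roll":0.3,"hand":0},
  {"offset":[-0.7,-0.5,0.2],"roll":0.4,"hand":0},
  {"offset":[-0.7,-0.5,0.2],"roll":0.5,"hand":0},
  {"offset":[-0.7,-0.5,0.2],"roll":0.6,"hand":0},
  {"offset":[-0.7,-0.5,0.2],"roll":0.7,"hand":0},
  {"offset":[-0.7,-0.5,0.2],"roll":0.8,"hand":0},
  {"offset":[-0.7,-0.5,0.2],"roll":0.8,"hand":0},
])

```text
clock: 11.87
tool_pos: [0.6324, -0.1215, 0.0827]
orientation: [-179.8, 0.2, -116.4]
force: [2.6, 1.5, 7.1]
opening: 0.0116
```

```bash
python3 -c "
from off import *
off([p[0],p[1],.0822],28.2-180);print(ctrl.get_obs()['opening'])"
```

```text
at [ 0.63244425 -0.12146327  0.08270495] [-1.79758947e+02  1.75873162e-01 -1.16376913e+02] F [2.6415522  1.49713207 7.13953986] M [ 0.61683185 -1.19336511 -0.03829503] q [  6.4  25.  -14.3  -0.  -50.3 -32.8]
offset 1.2682429109788371 1.7946411337824912 0.5049502771131698 roll 0.6182494928550768
0.011581095892566073
```

Emit:
jog_arm([
  {"offset":[-0.4,-0.3,0.5],"roll":0,"hand":0},
  {"offset":[-0.4,-0.3,0.5],"roll":0.1,"hand":0},
  {"offset":[-0.4,-0.3,0.5],"roll":0.2,"hand":0},
  {"offset":[-0.4,-0.3,0.5],"roll":0.3,"hand":0},
  {"offset":[-0.4,-0.3,0.5],"roll":0.4,"hand":0},
  {"offset":[-0.4,-0.3,0.5],"roll":0.5,"hand":0},
  {"offset":[-0.4,-0.3,0.5],"roll":0.58,"hand":0},
  {"offset":[-0.4,-0.3,0.5],"roll":0.62,"hand":0},
  {"offset":[-0.4,-0.3,0.5],"roll":0.62,"hand":0},
  {"offset":[-0.4,-0.3,0.5],"roll":0.62,"hand":0},
])

```text
clock: 12.7
tool_pos: [0.6331, -0.122, 0.0824]
orientation: [-179.9, 0.3, -151.6]
force: [3.5, -2.4, 7.5]
opening: 0.0114
```

Run:
```python
from off import *
off([p[0],p[1],.096],28.2-180)
s=snap("side","pics/s2.png"); I=s["img"][100:230,150:320][:,:,::-1]
cv2.imwrite("pics/v2.png",cv2.resize(I,None,fx=4.5,fy=4.5,interpolation=cv2.INTER_CUBIC))
```

```text
at [ 0.63306086 -0.12197432  0.08242153] [-179.85523407    0.27321354 -151.55800767] F [ 3.5337288  -2.36151954  7.52301211] M [-0.73339755 -1.42057828 -0.04432079] q [  6.4  25.1 -14.3   0.  -50.3 -68. ]
offset 2.3693680037624083 1.479142876378036 -13.578468938642924 roll 0.004223562926894524
```

View pics/v2.png

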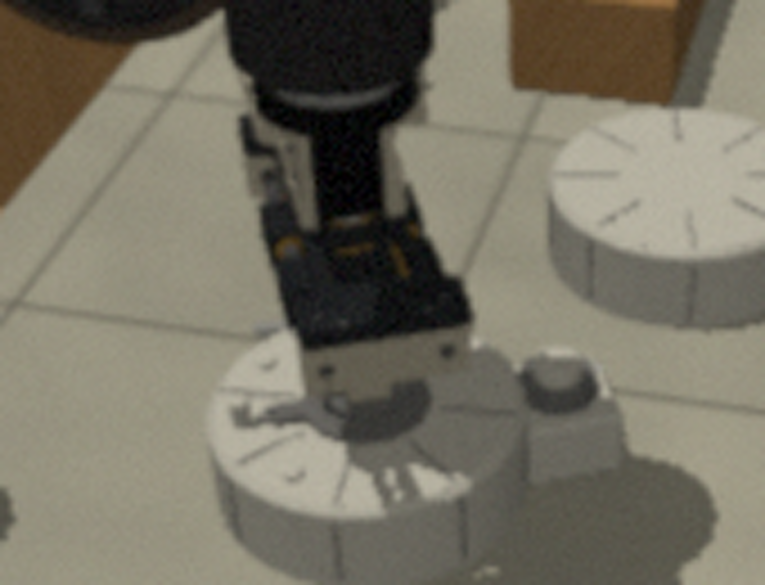

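Picture: the pointer nose points at the post (around (240,410)). I'll ease the side load, let the knob rise under control, then open.

Emit:
jog_arm([
  {"offset":[-0.3,-0.5,0],"roll":0,"hand":0},
  {"offset":[-0.3,-0.5,-1.5],"roll":0,"hand":0},
  {"offset":[-0.3,-0.5,-3],"roll":0,"hand":0},
  {"offset":[-0.3,-0.5,-5],"roll":0,"hand":0},
  {"offset":[-0.3,-0.5,-7],"roll":0,"hand":0},
  {"offset":[-0.3,-0.5,-9],"roll":0,"hand":0},
  {"offset":[-0.3,-0.5,-11],"roll":0,"hand":0},
  {"offset":[-0.3,-0.5,-12.5],"roll":0,"hand":0},
  {"offset":[-0.3,-0.5,-12.5],"roll":0,"hand":0},
  {"offset":[-0.3,-0.5,-12.5],"roll":0,"hand":0},
])

```text
clock: 13.58
tool_pos: [0.633, -0.1221, 0.0942]
orientation: [-179.9, 0.2, -151.6]
force: [5.8, -0.3, 5.3]
opening: 0.0118
```

Emit:
jog_arm([
  {"offset":[0,0,0],"roll":0,"hand":30},
  {"offset":[0,0,0],"roll":0,"hand":30},
  {"offset":[0,0,0],"roll":0,"hand":30},
  {"offset":[0,0,0],"roll":0,"hand":30},
  {"offset":[0,0,-10],"roll":0,"hand":30},
  {"offset":[0,0,-30],"roll":0,"hand":30},
  {"offset":[0,0,-55],"roll":0,"hand":30},
  {"offset":[0,0,-80],"roll":0,"hand":30},
  {"offset":[0,0,-80],"roll":0,"hand":30},
  {"offset":[0,0,-80],"roll":0,"hand":10},
  {"offset":[0,0,-80],"roll":0,"hand":0},
])

```text
clock: 14.5
tool_pos: [0.6301, -0.1226, 0.1731]
orientation: [179.9, -0.0, -151.6]
force: [-0.5, -0.1, -0.3]
opening: 0.0217
```

Run:
```python
from off import *
off(H(p,(-.105,0,.10)),28.2-180)
s=snap("side","pics/s3.png"); I=s["img"][130:230,170:300][:,:,::-1]
cv2.imwrite("pics/v3.png",cv2.resize(I,None,fx=6,fy=6,interpolation=cv2.INTER_CUBIC))
```

```text
at [ 0.63014758 -0.12259025  0.1731368 ] [ 1.79949203e+02 -3.62175851e-02 -1.51617290e+02] F [-0.54874677 -0.07709963 -0.3489748 ] M [ 0.03241989 -0.13640348  0.07098278] q [  6.4  20.1  -8.7  -0.  -61.2 -68. ]
offset 104.51431135207203 1.021079278391657 73.13679547695202 roll 0.0031888963856895524
```

View pics/v3.png

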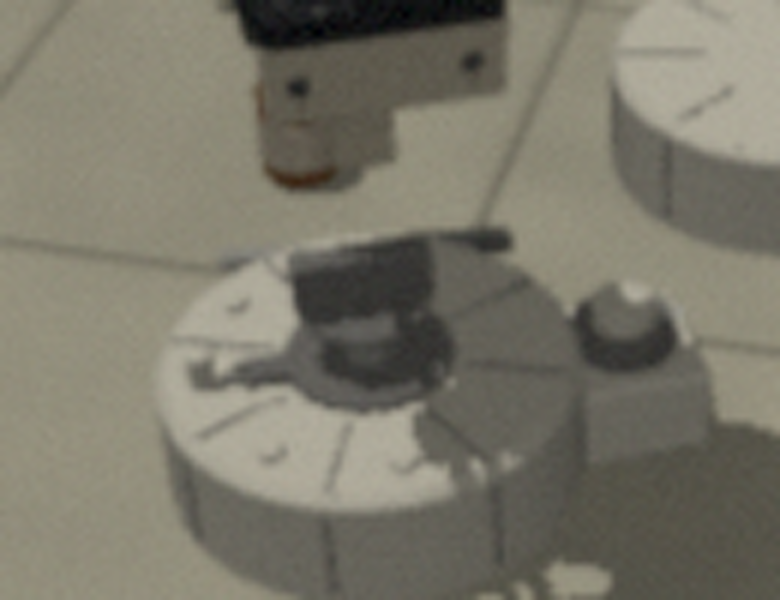

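Knob up: bar top-left at pixel (218.8,171.7) versus (218.8,173) when up at the start. The pointer is in line with the post, so it is locked. Moving over the release key with jaws closed.

Emit:
jog_arm([
  {"offset":[35,0,0],"roll":0,"hand":0},
  {"offset":[70,0,0],"roll":0,"hand":0},
  {"offset":[104,0,0],"roll":0,"hand":0},
  {"offset":[104,0,10],"roll":0,"hand":0},
  {"offset":[104,0,40],"roll":0,"hand":0},
  {"offset":[104,0,70],"roll":0,"hand":0},
  {"offset":[104,0,85],"roll":0,"hand":0},
  {"offset":[104,0,92],"roll":0,"hand":0},
  {"offset":[104,0,95],"roll":0,"hand":0},
  {"offset":[104,0,95],"roll":0,"hand":0},
  {"offset":[104,0,95],"roll":0,"hand":0},
])

```text
clock: 15.47
tool_pos: [0.54, -0.1721, 0.079]
orientation: [-180.0, 0.0, -151.6]
force: [0.4, -0.5, -0.5]
opening: 0.0002
```

Emit:
jog_arm([
  {"offset":[0,0,2],"roll":0,"hand":0},
  {"offset":[0,0,4],"roll":0,"hand":0},
  {"offset":[0,0,6],"roll":0,"hand":0},
  {"offset":[0,0,7.5],"roll":0,"hand":0},
  {"offset":[0,0,9],"roll":0,"hand":0},
  {"offset":[0,0,10],"roll":0,"hand":0},
  {"offset":[0,0,11],"roll":0,"hand":0},
  {"offset":[0,0,12],"roll":0,"hand":0},
  {"offset":[0,0,12],"roll":0,"hand":0},
])

```text
clock: 16.22
tool_pos: [0.5399, -0.1721, 0.0673]
orientation: [-180.0, 0.0, -151.6]
force: [-1.3, 2.6, 7.8]
opening: 0.0002
```

Emit:
jog_arm([
  {"offset":[0,0,0.5],"roll":0,"hand":0},
  {"offset":[0,0,1],"roll":0,"hand":0},
  {"offset":[0,0,1],"roll":0,"hand":0},
])

```text
clock: 16.47
tool_pos: [0.54, -0.1722, 0.0671]
orientation: [-179.9, 0.1, -151.5]
force: [-4.2, 3.3, 16.6]
opening: 0.0003
```

The key is on its stop (16.6 N with hardly any more travel). Releasing and retreating upward.

Emit:
jog_arm([
  {"offset":[0,0,-2],"roll":0,"hand":0},
  {"offset":[0,0,-6],"roll":0,"hand":0},
  {"offset":[0,0,-12],"roll":0,"hand":0},
  {"offset":[0,0,-35],"roll":0,"hand":0},
  {"offset":[0,0,-70],"roll":0,"hand":0},
  {"offset":[0,0,-105],"roll":0,"hand":0},
  {"offset":[0,0,-130],"roll":0,"hand":0},
  {"offset":[0,0,-130],"roll":0,"hand":0},
  {"offset":[0,0,-130],"roll":0,"hand":0},
])

```text
clock: 17.22
tool_pos: [0.5397, -0.1721, 0.197]
orientation: [-179.9, 0.1, -151.6]
force: [0.2, 0.4, -0.2]
opening: 0.0004
```

Run:
```python
from off import *
print(ctrl.get_obs()["clock"],ctrl.get_obs()["force"])
s=snap("side","pics/s4.png"); I=s["img"][110:290,170:300][:,:,::-1]
cv2.imwrite("pics/v4.png",cv2.resize(I,None,fx=3.3,fy=3.3,interpolation=cv2.INTER_CUBIC))
```

```text
17.2167 [ 0.24325996  0.43931933 -0.1534404 ]
```

View pics/v4.png

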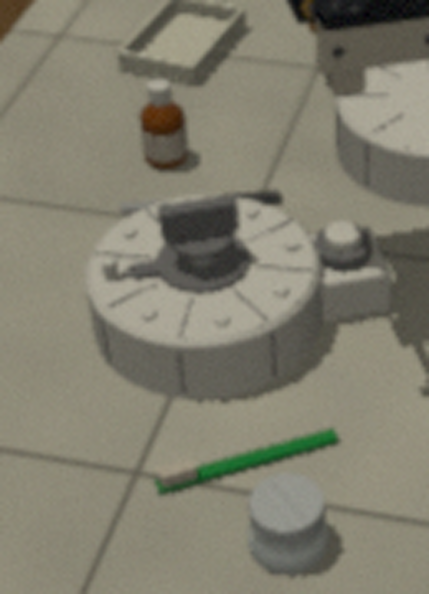

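The pointer is at the post, the bar and key are up, the bystanders are in place and the robot is clear. Handing in.

```bash
python3 -c "
from plant import order
print(order.close_job())"
```

```text
the job is handed in; nothing more can be done
None
```

The leftmost dispenser is set to the marked day, its knob is locked there, and the release key has been pressed and let go. I handed the job in at about 17 s, with no verdict reported.

- **Pressing:** I gripped the bar and pressed it down in small steps. The bottom stop showed at about 14 mm, with roughly 3 N over the spring's force. I then backed off about 0.7 mm before turning, and it turned lightly.
- **Turning:** The tall post was directly opposite the tongue, so the turn was close to half a circle. I read the starting pointer at about 177–178°, which makes clockwise the shorter way by only 2–3°. That margin is close to my measuring accuracy.
- **Locking:** I turned the pointer to the post, let the bar rise and opened the fingers. In the side picture the bar stood within about 1 pixel of its starting height, with the pointer in line with the post. I did not test the lock by twisting it.
- **Release key:** I pressed it to its stop, where the force reached 16.6 N with almost no further travel, then let it go.
- **Last picture:** The bar and key were up and the pointer was at the post. The bottle, jar, nail file and toothbrush looked unmoved by eye. The tool was clear, with near-zero force.
- **Disagreements:** The knob's axis was about 1 mm off my camera estimate, which caused up to about 6 N of side force while gripping. I corrected for this as I went.

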